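# Load the grinding jar into the pigment mill

### The arm

A 7-joint arm with a two-finger parallel gripper is mounted at the origin on the work surface. World frame = base frame: x ahead of the robot, y to its left, z up, the work surface at z = 0. Lengths are in mm, angles in rad, forces in N, time in s.
With the tool pointing down it reaches from about 400 to 925 mm from the base axis. Payload 5.6 kg.
Tool frame: the origin (TCP) lies on the centre line of the jaws, within the pads' length; the fingertips stand 17 mm ahead of it and the grasp point (between the pads) lies 2 mm behind it; z points along the fingers, y is the direction in which the jaws open and shut (so a half turn about z gives the same grasp; the last joint's range is limited). The gripper opens to 85 mm and grips with 20 to 120 N. Pads are 22 mm wide; open, the fingers measure 114 mm over their backs; the gripper's body (76 mm by 85 mm) begins 54 mm behind the grasp point. The pads swing forward as they close: fully open they stand 13 mm farther back than shut.
Start: joints at [1.108, 0.468, -0.012, 1.603, 0.006, 1.071, -0.056], TCP at [264.887, -593.584, 248.29] pointing down, gripper open.
Joint ranges: [-2.53, 2.53], [-0.31, 2.02], [-1.57, 1.55], [0.28, 2.44], [-1.29, 4.43], [0.15, 1.84], [-2.92, 2.92]. Speed limits (rad/s): [2.57, 2.57, 3.14, 3.14, 3.14, 3.14, 3.14].

### API

Orientations are given as a rotation vector (axis times angle).
In Python, from station import ctrl gives the robot as it stands.
- The arm moves only by the shell command python3 -m creep 'ROWS' [FORCE]. ROWS is a JSON object of lists of equal length, an entry for each row: "fingers": the opening, from 0 (shut) to 1 (fully open); "offset": the shift along the tool's x, y, z in units of 60 mm (1.0 is 60 mm), a list of three; "roll": the turn about the tool's z in units of 8 degrees (1.0 is 8 degrees). In form: {"fingers": [fingers, ...], "offset": [[x, y, z], ...], "roll": [roll, ...]}. A call has 1 to 5 rows; each row shifts and turns the commanded pose from where the row before left it, along the tool's axes as they then stand; what a row does not reach is not made up. A row lasts 1/8 s, in which the tool goes at most 62.5 mm and 10.7 degrees, less where a joint would pass 70% of its speed; a pose out of reach is approached as far as the arm can. A call is refused whole if a number of a shift passes 1 or a number of a turn 1, either way. A call with a gripper value outside its range is refused whole. The fingers move at their own pace and stop on an object; FORCE is the grip in N (left out, the last holds). Time passes only in rows, so rows that do not move let the fingers close. It gives the time, the measured TCP pose, the force and the opening at its end, in the units of the state.
- ctrl.get_obs(): the state, without advancing time (a new reading comes with each control period).
- ctrl.camera(name): name is "scene" or "top" or "wrist"; returns a dict with "img" (480x640x3 uint8, red, green, blue), "range_z" (480x640 float32, mm along the optical axis (not along the pixel's ray), 0 where there is no reading), "fx", "fy", "cx", "cy" (pixels), "k1" (the pictures are not rectified: a ray, as slopes to the right and down, at radius r is drawn at 1 + k1 r^2 times it, then the intrinsics apply), "R" (3x3) and "t" (3): a world point X has camera coordinates R X + t; the wrist camera has in their place "mount" (4x4, takes a point from camera to tool coordinates, whose origin is the TCP and whose axes are the flange's). Camera axes: x right, y down, z forward; pixel columns grow to the right and rows downward; lengths in mm; the calibration is good to about 2 mm. A picture is of the moment at which its call begins: read the wrist's pose just before it.
- ctrl.sign_off(): hands the job in, once; it reports no verdict.
The state is a dict: "clock": time; "q": joint angles; "qvel": joint speeds; "joint_efforts": joint torques, N m; "eef_pos": TCP position; "eef_rot": TCP orientation; "contact_force": force on the tool from outside, world axes, zero at the start; "moment": the same for the moment, N m; "width": finger opening in mm.
Only numpy, scipy, OpenCV 4.12 (cv2) and the standard library are available. Lean on these libraries where they do the work, as an engineer would, in place of code of your own. Each camera call takes 0.05 s, during which the arm holds its last target. There are 200 camera calls.

### The job

Load the jar with the notched foot into the pigment mill: lower it into the mill's seat and, pressing only lightly, feel it round until its notches find the keys of the drive plate, then ease it down, without letting it drop, until it is fully home and upright. Let go of it and swing the retaining arm across over the jar until the arm comes to its stop. Never force the jar down or swing the arm hard into it, and leave the other things on the bench where they stand.

Things in the scene. Friction and masses are not known exactly. Their poses are not given: they have to be found in the camera images.
- jar: Closed steel grinding jar, 0.5 to 0.8 kg, 84 mm tall, body 66 mm wide up to 50 mm, lid 70 mm wide up to 60 mm, boss above. Origin: centre of its underside, z up. Its foot has two notches 8 mm deep from below, from 20 mm radius out through the side: a wide one (15 mm) towards its +x and a narrow one (8 mm) towards its -x. A lug on the lid is over the wide notch. The other jars have plain feet.
- boss (a point): Centre of the top of the jar's round grip boss, by which it is carried and turned: 36 mm in diameter, 24 mm tall. 84 mm above the jar's underside; axes those of the jar.
- mill: Low grey bench mill, fixed: housing 260 (x) by 220 (y) mm, its flat top 80 mm above the bench. Origin: centre of its underside, z up. Its -x side is the front, with dial and switch. Its steel drive plate lies in the seat, is braked and cannot be turned by hand; it parks with its wide key towards the front (-x), but only within 0.75 rad either way, never the same and not measured.
- seat (a point): Centre of the drive plate's top face, where the jar's underside must rest: 20 mm in front of the mill's origin, 88 mm above the bench, axes those of the mill. Two keys stand 7 mm high at the plate's rim from 22 mm radius outwards: a wide one (12 mm) and, opposite, a narrow one (5 mm). The jar goes down only wide to wide, with 3 degrees of play either way; otherwise it stands 7 mm high on the keys.
- mouth (a point): Centre of the mouth of the aluminium ring round the drive plate, 24 mm above the plate. The ring's bore is 69.5 mm up to 18 mm above the plate and flares to 77 mm at the mouth, so it guides and centres the jar.
- retainer (a joint): Angle of the mill's retaining arm about its post (rad): 0 open, swung aside; 1.75 at its stop, closed, pointing from the post straight over the seat centre. Closing turns it anticlockwise seen from above. Friction about 1 N at the handle; it stays where it is left. A brass button under the arm passes 2 mm over the boss of a jar that is home and strikes one that is not.
- pivot (a point): Axis of the retaining arm's post, at the height of the arm's top face (190 mm above the bench; the hub and its cap stand 12 mm higher), 85 mm behind (+x of the mill) the seat centre. The flat steel arm is 18 mm wide and 8 mm thick.
- handle (a point): Foot of the arm's upright black handle, on the arm's top face near its free end, 115 mm from the pivot. The handle is a round pin 20 mm in diameter standing 36 mm up from this point.
- jar_small: Smaller steel jar with a plain foot, 52 mm in diameter, 72 mm tall; leave alone. Origin at the centre of its underside.
- jar_tall: Taller steel jar with a plain foot, 62 mm in diameter, 108 mm tall; leave alone. Origin at the centre of its underside.
- beads: Glass jar of grinding beads with a black cap, 54 mm in diameter, 75 mm tall; leave alone. Origin at the centre of its underside. It stands with the three steel jars on a 280 mm square aluminium sheet, 4 mm thick.
- tin_big: Paint tin 100 mm in diameter, 105 mm tall; leave alone. Origin at the centre of its underside.
- tin_low: Paint tin 74 mm in diameter, 50 mm tall; leave alone. Origin at the centre of its underside.
- tin_mid: Paint tin 84 mm in diameter, 95 mm tall; leave alone. Origin at the centre of its underside.
Mind the look-alikes: they are no part of the job. Leave any purple or turquoise look-alike of the jar alone.

How it is judged (in metres and radians):
On the way, in this order (a step that is already met when the one before it is completed fails the run):
1. the jar is fully home in the seat over both keys, upright (z of jar in the frame of seat below 0.0025 m and horizontal distance between jar and seat below 0.004 m and angle between jar's own z axis and vertical below 0.05 rad), for 0.2 s.
2. the retaining arm has been swung over the jar to its stop (value of joint retainer above 1.65 rad and z of jar in the frame of seat below 0.0025 m), for 0.2 s.
At the end, for the whole second after the job is handed in: The jar stands fully home in the mill's seat (underside within 2.5 mm of the drive plate, within 4 mm of the seat's centre, upright within 3 degrees), at rest and let go, and the retaining arm is over it within 0.1 rad of its stop (all of step 2 and horizontal distance between jar and seat below 0.004 m and angle between jar's own z axis and vertical below 0.05 rad and linear speed of jar below 0.02 m/s); the robot touches nothing.
It fails at once if the jar is pressed or struck against the mill (its retaining arm included) with more than 60 N (contact force between jar and mill above 60 N).
It fails at once if another thing on the bench is pushed more than 30 mm from its place (distance of any of jar_small, jar_tall, beads, tin_big, tin_low, tin_mid from where it was at the start of the episode above 0.03 m).
It also fails if it takes over 67 s, if anything falls off the work surface, if the arm or the gripper's body presses on something with over 40 N, if the wrist force passes 120 N, or if a joint passes its speed limit or range.

## Working session

There is one attempt and no reset: what is moved stays moved. The work goes in short steps, Python scripts to look and compute and a shell command to move; the robot and the scene stay as the last step left them, time stands still between calls to the robot, and variables do not carry over. Pictures are saved under pics/ and viewed, about 8 in all and at most 12, crops included, and the job is handed in when it is done.

```bash
mkdir -p pics; ls; cat > h.py <<'E'
import numpy as np, cv2
from scipy.spatial.transform import Rotation as Rn
from station import ctrl
def pose():
    o=ctrl.get_obs(); T=np.eye(4); T[:3,:3]=Rn.from_rotvec(o['eef_rot']).as_matrix(); T[:3,3]=o['eef_pos']; return o,T
def cam(name):
    o,T=pose(); c=ctrl.camera(name)
    if 'mount' in c: M=T@np.array(c['mount'])
    else:
        M=np.eye(4); R=np.array(c['R']); M[:3,:3]=R.T; M[:3,3]=-R.T@np.array(c['t'])
    c['M']=M; return c
def rays(c,px):
    px=np.atleast_2d(px).astype(float)
    d=(px-[c['cx'],c['cy']])/[c['fx'],c['fy']]; u=d.copy()
    for _ in range(20): u=d/(1+c['k1']*(u**2).sum(1,keepdims=True))
    return np.c_[u,np.ones(len(u))]
def onplane(c,px,z):
    r=rays(c,px)@c['M'][:3,:3].T; o=c['M'][:3,3]
    return o+r*((z-o[2])/r[:,2])[:,None]
def bydepth(c,px):
    px=np.atleast_2d(px); z=c['range_z'][px[:,1].astype(int),px[:,0].astype(int)]
    return (rays(c,px)*z[:,None])@c['M'][:3,:3].T+c['M'][:3,3]
def save(c,n): cv2.imwrite('pics/'+n+'.png',c['img'][:,:,::-1])
E
python3 - <<'E'
from h import *
o,T=pose(); print(o['clock'],T.round(3),o['width'],o['contact_force'])
for n in('scene','top'):
    c=cam(n); save(c,n+'0'); np.save(n+'0.npy',c,allow_pickle=True); print(n,c['M'].round(2),c['fx'],c['k1'])
E
```

```text
pics
0.0 [[ 9.13000e-01  4.07000e-01 -1.00000e-03  2.64626e+02]
 [ 4.07000e-01 -9.13000e-01  2.00000e-03 -5.93109e+02]
 [-0.00000e+00 -2.00000e-03 -1.00000e+00  2.47317e+02]
 [ 0.00000e+00  0.00000e+00  0.00000e+00  1.00000e+00]] 85.0822513950505 [-0.82904631 -0.37026405  0.05369466]
scene [[ 4.40000e-01  5.30000e-01 -7.30000e-01  1.22812e+03]
 [ 9.00000e-01 -2.40000e-01  3.70000e-01 -3.26880e+02]
 [ 2.00000e-02 -8.20000e-01 -5.80000e-01  7.36060e+02]
 [ 0.00000e+00  0.00000e+00  0.00000e+00  1.00000e+00]] 465.98579419059337 -0.11112114055241222
top [[-1.00000e-02 -9.70000e-01  2.40000e-01  2.25100e+02]
 [-1.00000e+00  1.00000e-02 -0.00000e+00  5.11100e+01]
 [-0.00000e+00 -2.40000e-01 -9.70000e-01  1.22295e+03]
 [ 0.00000e+00  0.00000e+00  0.00000e+00  1.00000e+00]] 518.1522880584615 -0.13005550372899
```

View pics/scene0.png

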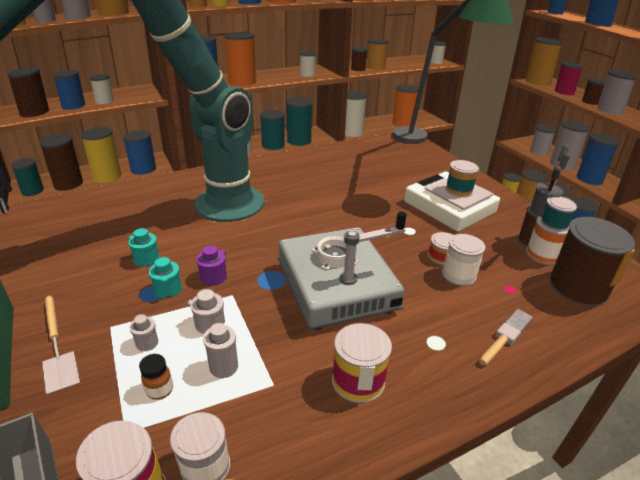

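View pics/top0.png

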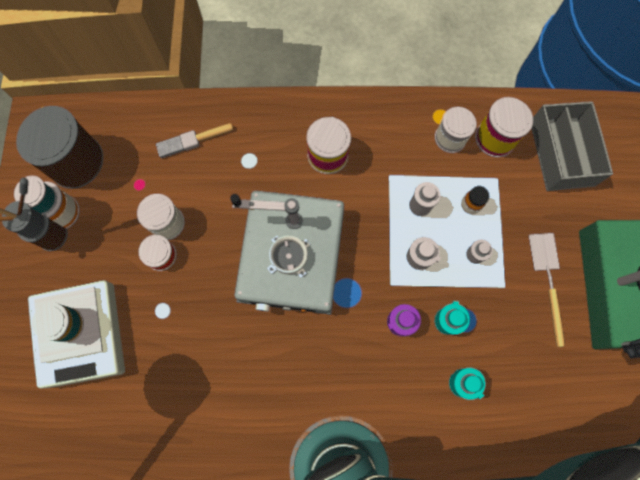

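Candidates, as top pixel / scene pixel:
- Steel jar at (425,253) / (208,312), wide with a lug.
- Tall jar at (426,200) / (221,350).
- Small jar at (482,252) / (144,332).
- Beads at (477,200) / (156,376).
- Purple look-alike at (405,320).
- Turquoise look-alikes at (455,319) and (469,383).

I choose the steel one with the lug, and will check it in a crop while measuring the mill.

```bash
python3 - <<'E'
from h import *
c=np.load('top0.npy',allow_pickle=True).item(); s=np.load('scene0.npy',allow_pickle=True).item()
a=cv2.resize(c['img'][225:285,390:470],None,fx=5,fy=5,interpolation=2); b=cv2.resize(s['img'][275:335,170:250],None,fx=5,fy=5,interpolation=2)
d=cv2.resize(c['img'][190:320,230:350],None,fx=2.5,fy=2.5,interpolation=2)[:300]
o=np.zeros((600,800,3),np.uint8);o[:300,:400]=a;o[:300,400:]=b;o[300:600,:300]=d
cv2.imwrite('pics/crop.png',o[:,:,::-1])
P=[(425,246),(425,200),(482,248),(478,193),(289,255),(292,205),(236,201),(405,318)]
for p in P: print(p,bydepth(c,p).round(1))
# dense: all points by depth -> mill top plane
v,u=np.mgrid[0:480,0:640]; px=np.c_[u.ravel(),v.ravel()]; X=bydepth(c,px)
near=(abs(X[:,2]-80)<4)&(u.ravel()>225)&(u.ravel()<355)&(v.ravel()>180)&(v.ravel()<325)
r=cv2.minAreaRect(X[near,:2].astype(np.float32)); print('mill',r,near.sum())
m=(u.ravel()>400)&(u.ravel()<450)&(v.ravel()>225)&(v.ravel()<285)
for lo,hi in((80,95),(55,75)):
    k=m&(X[:,2]>lo)&(X[:,2]<hi); print(lo,k.sum(),X[k].mean(0),cv2.minEnclosingCircle(X[k,:2].astype(np.float32)))
m=(u.ravel()>225)&(u.ravel()<310)&(v.ravel()>185)&(v.ravel()<225)
for lo,hi in((183,196),(197,207),(215,235)):
    k=m&(X[:,2]>lo)&(X[:,2]<hi); print(lo,k.sum(),X[k].mean(0),cv2.minAreaRect(X[k,:2].astype(np.float32)))
E
```

```text
(425, 246) [[ 493.3 -196.2   85.7]]
(425, 200) [[ 600.1 -201.    94.3]]
(482, 248) [[ 490.3 -332.3   73.2]]
(478, 193) [[ 621.8 -332.    80.5]]
(289, 255) [[474.7 111.8  88.1]]
(292, 205) [[554.9  99.9 203.2]]
(236, 201) [[557.6 212.8 225.2]]
(405, 318) [[ 331.6 -143.6   82.1]]
mill ((492.81158447265625, 110.9344482421875), (214.91656494140625, 257.41668701171875), 82.20450592041016) 7489
80 202 [ 486.95742796 -198.96320175   87.17517117] ((487.97064208984375, -199.7211456298828), 18.358091354370117)
55 513 [ 484.13643346 -196.9486702    63.5720611 ] ((486.3527526855469, -200.92816162109375), 36.94205856323242)
183 450 [560.17326805 156.97429719 189.57569957] ((564.0547485351562, 155.12791442871094), (136.2932586669922, 30.498390197753906), 82.67649841308594)
197 136 [556.88129109 116.01918634 199.94251815] ((554.8365478515625, 156.1365966796875), (30.086349487304688, 133.1984100341797), 2.0798568725585938)
215 73 [564.01249446 214.86631453 224.12856717] ((565.0425415039062, 214.99725341796875), (17.458789825439453, 19.108461380004883), 27.03717041015625)
```

View pics/crop.png

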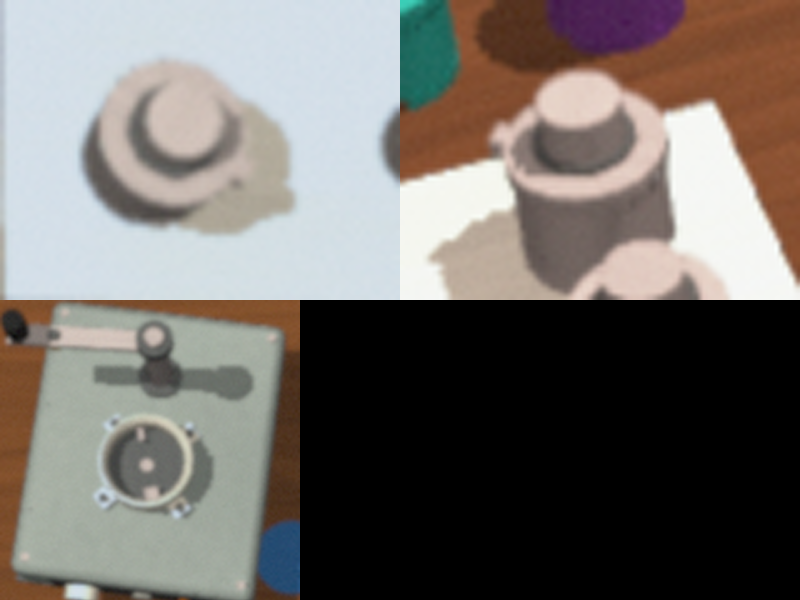

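Crop: the steel jar has a 66 mm body, 70 mm lid and a lug, which shows at top (437.6,259.4). The foot is plain from this side, but size and lug match. In the seat, the wide key shows at about top (290,267) and the narrow one at about (286,243). Next I compute the angles and the first move.

```bash
python3 - <<'E'
from h import *
c=np.load('top0.npy',allow_pickle=True).item(); s=np.load('scene0.npy',allow_pickle=True).item()
w,n=onplane(c,[(290.4,267.2),(286,243.2)],95)
d=w-n; print('keys',w,n,np.degrees(np.arctan2(d[1],d[0])), 'ctr',(w+n)/2)
lug=onplane(c,[(437.6,259.4)],60)[0]; ctr=onplane(c,[(423,252)],60)[0]; d=lug-ctr
print('lug',lug,ctr,np.degrees(np.arctan2(d[1],d[0])))
# scene: boss top centre, lug
bc=onplane(s,[(170+580/5-80,275+98/5)],84)[0]; lc=onplane(s,[(170+97/5,275+135/5)],60)[0]; print('scene',bc,lc,np.degrees(np.arctan2(*(lc-bc)[[1,0]])))
o,T=pose(); tgt=np.array([430,-199,300]); print('local',(T[:3,:3].T@(tgt-T[:3,3])/60).round(2)); w=cam('wrist'); print(w['mount'])
E
```

```text
keys [445.41635084 108.1816783   95.        ] [500.25710482 118.23860086  95.        ] -169.6083278308221 ctr [472.83672783 113.21013958  95.        ]
lug [ 467.29292339 -229.44298442   60.        ] [ 485.12977329 -196.31695029   60.        ] -118.3004267163787
scene [ 482.14440469 -196.06432488   84.        ] [ 463.20571622 -230.12548528   60.        ] -119.07493733171542
local [ 5.19 -4.88 -0.87]
[[-8.94545098e-04 -9.58602478e-01 -2.84746359e-01  7.19169220e+01]
 [ 9.99999533e-01 -7.53694406e-04 -6.04226708e-04 -2.71242852e-01]
 [ 3.64601482e-04 -2.84746766e-01  9.58602705e-01 -1.25579414e+02]
 [ 0.00000000e+00  0.00000000e+00  0.00000000e+00  1.00000000e+00]]
```

```bash
python3 -m creep '{"fingers":[1,1,1,1,1],"offset":[[0.6,-0.45,0],[0.6,-0.45,0],[0.6,-0.45,0],[0.6,-0.45,0],[0.6,-0.45,0]],"roll":[0,0,0,0,0]}' 40; python3 -m creep '{"fingers":[1,1,1,1,1],"offset":[[0.6,-0.45,0],[0.6,-0.45,0],[0.6,-0.45,0],[0.6,-0.45,0],[0.6,-0.45,0]],"roll":[0,0,0,0,0]}';  python3 -m creep '{"fingers":[1],"offset":[[0,0,0]],"roll":[0]}'
python3 - <<'E'
from h import *
c=cam('wrist'); save(c,'w1'); np.save('w1.npy',c,allow_pickle=True)
o,T=pose(); print(T.round(3),o['q'],o['contact_force'])
v,u=np.mgrid[0:480,0:640]; px=np.c_[u.ravel(),v.ravel()]; X=bydepth(c,px)
nr=(np.hypot(X[:,0]-486,X[:,1]+199)<48)&(c['range_z'].ravel()>0)
for lo,hi in((79,90),(57,64)):
    k=nr&(X[:,2]>lo)&(X[:,2]<hi); print(lo,k.sum(),X[k].mean(0),cv2.minEnclosingCircle(X[k,:2].astype(np.float32)),px[k].mean(0))
E
```

```text
clock: 0.78
eef_pos: [374.7, -395.5, 248.1]
eef_rot: [-3.072, -0.654, 0.0]
contact_force: [0.6, -0.0, -0.5]
width: 85.5
clock: 1.4
eef_pos: [484.0, -199.0, 248.2]
eef_rot: [3.073, 0.654, -0.0]
contact_force: [0.6, 0.2, 0.7]
width: 85.3
clock: 1.52
eef_pos: [485.2, -196.3, 248.2]
eef_rot: [-3.069, -0.665, -0.001]
contact_force: [0.2, -0.1, 0.3]
width: 85.4
[[ 9.12000e-01  4.11000e-01 -0.00000e+00  4.84083e+02]
 [ 4.11000e-01 -9.12000e-01  0.00000e+00 -1.98767e+02]
 [-0.00000e+00 -0.00000e+00 -1.00000e+00  2.48069e+02]
 [ 0.00000e+00  0.00000e+00  0.00000e+00  1.00000e+00]] [ 0.51364677  0.26951905 -0.22108366  1.89984381  0.0701113   0.98008798
 -0.88628668] [-0.22497966 -0.5146151  -0.07064752]
79 1593 [ 485.4245661  -198.38486534   87.78773231] ((484.6396484375, -198.79502868652344), 17.864377975463867) [317.93973635 219.13559322]
57 1565 [ 486.56434416 -198.11041207   63.31408581] ((483.42041015625, -201.6717987060547), 37.88347244262695) [317.98210863 210.38402556]
```

View pics/w1.png

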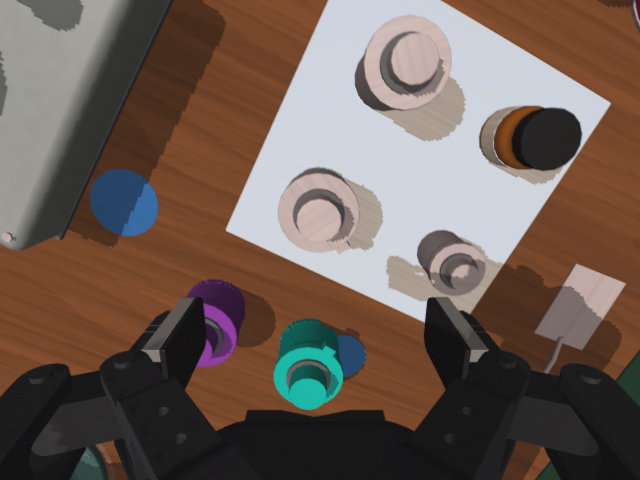

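Wrist view: the jar is at (318,215) with its lug at (342,246), and the boss is within 1–2 mm of the tool axis. Going down to grasp.

```bash
python3 - <<'E'
from h import *
c=np.load('w1.npy',allow_pickle=True).item()
a=onplane(c,[(343,247)],62)[0]; b=np.array([484.9,-198.6,0]);print(a,np.degrees(np.arctan2(*(a-b)[[1,0]])))
E
python3 -m creep '{"fingers":[1,1,1,1,1],"offset":[[0,0,0.6],[0,0,0.6],[0,0,0.6],[0,0,0.4],[0,0,0.3]],"roll":[0,0,0,0,0]}' 40; python3 -m creep '{"fingers":[1,1],"offset":[[0,0,0.22],[0,0,0]],"roll":[0,0]}'
```

```text
[ 465.79512948 -231.72132782   62.        ] -119.9769825414519
clock: 2.2
eef_pos: [482.6, -201.6, 97.0]
eef_rot: [-3.073, -0.651, 0.002]
contact_force: [-0.0, 0.1, 0.0]
width: 85.3
clock: 2.45
eef_pos: [483.2, -200.5, 84.5]
eef_rot: [-3.072, -0.654, 0.002]
contact_force: [0.5, -0.1, -0.2]
width: 85.5
```

```bash
python3 -m creep '{"fingers":[0.35,0.2,0.2,0.2,0.2],"offset":[[0.03,0,0],[0,0,0],[0,0,0],[0,0,0],[0,0,0]],"roll":[0,0,0,0,0]}' 60;python3 -m creep '{"fingers":[0.2,0.2,0.2],"offset":[[0,0,0],[0,0,0],[0,0,0]],"roll":[0,0,0]}'; python3 -m creep '{"fingers":[0.2,0.2,0.2,0.2],"offset":[[0,0,-0.1],[0,0,-0.3],[0,0,-0.5],[0,0,0]],"roll":[0,0,0,0]}'; python3 -c "
from h import *
o,T=pose();print(o['contact_force'],o['width'],T[:3,3],T[:3,:3].round(3))"
```

```text
clock: 3.08
eef_pos: [485.6, -199.5, 86.0]
eef_rot: [3.072, 0.655, 0.001]
contact_force: [-0.6, 1.8, 4.8]
width: 34.0
clock: 3.45
eef_pos: [485.7, -199.4, 86.0]
eef_rot: [3.072, 0.655, 0.001]
contact_force: [-1.8, 1.8, 5.1]
width: 33.9
clock: 3.95
eef_pos: [487.0, -200.2, 141.6]
eef_rot: [3.07, 0.654, 0.007]
contact_force: [0.5, -1.1, -7.6]
width: 34.1
[ 0.45890864 -1.07131919 -7.62239756] 34.11469275804893 [ 486.9539816  -200.24275376  141.55419052] [[ 0.913  0.407  0.005]
 [ 0.407 -0.913 -0.002]
 [ 0.004  0.004 -1.   ]]
```

Grasped (7.6 N lifted, jar upright). Lifting on, turning about 42°, short of the estimated 51°, then working out the transfer.

```bash
python3 -m creep '{"fingers":[0.2,0.2,0.2,0.2,0.2],"offset":[[0,0,-0.3],[0,0,-0.5],[0,0,-0.4],[0,0,-0.1],[0,0,0]],"roll":[0.5,1,1,1,1]}'; python3 -m creep '{"fingers":[0.2,0.2,0.2],"offset":[[0,0,0],[0,0,0],[0,0,0]],"roll":[0.75,0,0]}'; python3 -c "
from h import *
o,T=pose();print(T.round(3),o['q'])
print(T[:3,:3].T@(np.array([473,113.3,T[2,3]])-T[:3,3])/60)
t=np.load('top0.npy',allow_pickle=True).item()
o=cv2.resize(t['img'][232:280,265:313],None,fx=12,fy=12,interpolation=2);cv2.imwrite('pics/seat.png',o[:,:,::-1])
v,u=np.mgrid[225:285,255:320]; px=np.c_[u.ravel(),v.ravel()]; X=bydepth(t,px)
k=(X[:,2]>108)&(X[:,2]<117);print('ring',k.sum(),cv2.minEnclosingCircle(X[k,:2].astype(np.float32)),cv2.fitEllipse(X[k,:2].astype(np.float32)))"
```

```text
clock: 4.58
eef_pos: [484.8, -199.5, 216.7]
eef_rot: [3.124, -0.334, -0.001]
contact_force: [-1.2, -0.3, -6.8]
width: 34.1
clock: 4.95
eef_pos: [484.8, -199.4, 216.4]
eef_rot: [-3.103, 0.487, 0.002]
contact_force: [0.3, 0.4, -6.4]
width: 33.8
[[ 9.52000e-01 -3.06000e-01 -1.00000e-03  4.84844e+02]
 [-3.06000e-01 -9.52000e-01  0.00000e+00 -1.99378e+02]
 [-1.00000e-03  0.00000e+00 -1.00000e+00  2.16413e+02]
 [ 0.00000e+00  0.00000e+00  0.00000e+00  1.00000e+00]] [ 0.3886858   0.29901658 -0.07416931  1.93580858  0.02769147  0.90895803
 -1.58151474]
[-1.78494046e+00 -4.90006618e+00  2.16932132e-03]
ring 229 ((473.9519348144531, 114.68179321289062), 41.68617630004883) ((473.3688659667969, 114.35054016113281), (77.25078582763672, 78.38568878173828), 144.28591918945312)
```

View pics/seat.png

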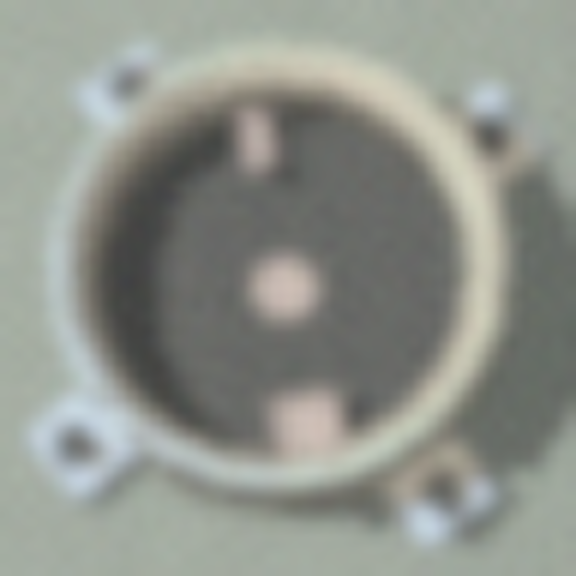

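The plate centre and keys agree with the earlier estimate: wide key at (308,422) and narrow at (256,138) in the crop, giving a key yaw of about -169.6°. Moving over the seat.

```bash
python3 -m creep '{"fingers":[0.2,0.2,0.2,0.2,0.2],"offset":[[-0.12,-0.33,0],[-0.22,-0.6,0],[-0.26,-0.7,0],[-0.26,-0.7,0],[-0.26,-0.7,0]],"roll":[0,0,0,0,0]}'; python3 -m creep '{"fingers":[0.2,0.2,0.2,0.2,0.2],"offset":[[-0.26,-0.7,0],[-0.26,-0.7,0],[-0.145,-0.47,0],[0,0,0],[0,0,0]],"roll":[0,0,0,0,0]}'; python3 -c "
from h import *
c=cam('top');P=[]
for i in range(4):
  o,T=pose();P.append(T[:3,3]);cam('top')
p=np.mean(P,0);print(p,T[:3,:3].round(3));print(T[:3,:3].T@(np.array([473,113.7,216])-p)/60)
v,u=np.mgrid[180:300,240:340];px=np.c_[u.ravel(),v.ravel()];X=bydepth(c,px)
s=cam('scene');o=np.zeros((400,800,3),np.uint8);o[:,:400]=cv2.resize(c['img'][200:300,240:340],(400,400));o[:,400:]=cv2.resize(s['img'][140:300,260:420],(400,400));cv2.imwrite('pics/over.png',o[:,:,::-1])"
```

```text
clock: 5.58
eef_pos: [477.1, -4.6, 217.0]
eef_rot: [3.103, -0.489, 0.0]
contact_force: [1.3, -0.3, -6.5]
width: 34.2
clock: 6.2
eef_pos: [473.9, 112.3, 216.8]
eef_rot: [3.102, -0.49, -0.001]
contact_force: [0.9, -0.6, -6.3]
width: 34.1
[474.021107   111.8931732  216.89978626] [[ 0.951 -0.31  -0.   ]
 [-0.31  -0.951 -0.   ]
 [ 0.     0.    -1.   ]]
[-0.02551037 -0.02336571  0.0149875 ]
```

View pics/over.png

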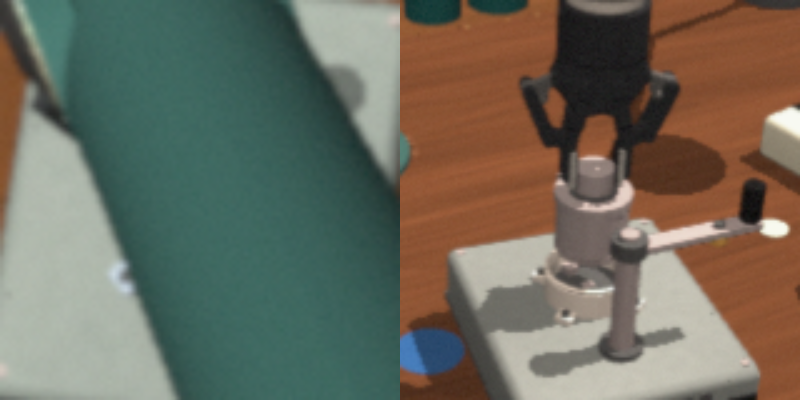

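Picture: the jar hangs upright straight over the ring, and the retaining arm is still swung aside. Lowering into the mouth.

```bash
python3 -m creep '{"fingers":[0.2,0.2,0.2],"offset":[[-0.025,-0.025,0.2],[0,0,0.1],[0,0,0.1]],"roll":[0,0,0]}'; python3 -m creep '{"fingers":[0.2,0.2,0.2],"offset":[[0,0,0.07],[0,0,0.05],[0,0,0]],"roll":[0,0,0]}'; python3 -m creep '{"fingers":[0.2,0.2,0.2],"offset":[[0,0,0.03],[0,0,0.03],[0,0,0]],"roll":[0,0,0]}'
```

```text
clock: 6.88
eef_pos: [472.8, 115.0, 192.3]
eef_rot: [3.103, -0.49, -0.001]
contact_force: [1.3, 0.8, -6.3]
width: 34.0
clock: 7.25
eef_pos: [472.9, 114.8, 185.6]
eef_rot: [3.103, -0.49, -0.001]
contact_force: [0.3, -0.1, -6.7]
width: 33.9
clock: 7.62
eef_pos: [472.9, 114.8, 182.1]
eef_rot: [3.103, -0.49, -0.0]
contact_force: [-0.4, -0.7, -7.1]
width: 33.6
```

```bash
python3 -m creep '{"fingers":[0.2,0.2],"offset":[[0,0,0.03],[0,0,0]],"roll":[0,0]}'; python3 -m creep '{"fingers":[0.2,0.2],"offset":[[0,0,0.025],[0,0,0]],"roll":[0,0]}'; python3 -m creep '{"fingers":[0.2,0.2],"offset":[[0,0,0.02],[0,0,0]],"roll":[0,0]}'
```

```text
clock: 7.88
eef_pos: [472.9, 114.9, 180.3]
eef_rot: [3.103, -0.49, -0.0]
contact_force: [-0.3, -3.2, -6.5]
width: 33.7
clock: 8.12
eef_pos: [472.9, 114.8, 178.8]
eef_rot: [3.103, -0.49, -0.001]
contact_force: [-0.9, -2.2, -5.2]
width: 33.9
clock: 8.38
eef_pos: [472.9, 114.8, 177.6]
eef_rot: [3.103, -0.49, -0.001]
contact_force: [-0.4, -3.0, -5.6]
width: 33.7
```

```bash
python3 -m creep '{"fingers":[0.2,0.2],"offset":[[0,0.015,0.015],[0,0,0]],"roll":[0,0]}'; python3 -m creep '{"fingers":[0.2,0.2],"offset":[[0,0,0.015],[0,0,0]],"roll":[0,0]}'
```

```text
clock: 8.62
eef_pos: [472.9, 114.5, 176.9]
eef_rot: [-3.103, 0.49, -0.001]
contact_force: [-1.1, -1.5, -6.4]
width: 34.0
clock: 8.88
eef_pos: [473.0, 114.6, 176.7]
eef_rot: [-3.103, 0.49, -0.001]
contact_force: [-3.3, -0.6, 2.1]
width: 33.7
```

On the keys at 176.7, as expected. Turning in small steps.

```bash
python3 -m creep '{"fingers":[0.2,0.2],"offset":[[0,0,0],[0,0,0]],"roll":[0.4,0]}'; python3 -m creep '{"fingers":[0.2,0.2],"offset":[[0,0,0],[0,0,0]],"roll":[0.3,0]}'; python3 -m creep '{"fingers":[0.2,0.2],"offset":[[0,0,0],[0,0,0]],"roll":[0.3,0]}'
```

```text
clock: 9.12
eef_pos: [472.7, 114.6, 176.6]
eef_rot: [-3.088, 0.575, -0.0]
contact_force: [-3.8, 0.0, 5.2]
width: 34.0
clock: 9.38
eef_pos: [472.7, 114.6, 176.4]
eef_rot: [-3.076, 0.639, -0.0]
contact_force: [-4.7, -0.3, 4.6]
width: 33.7
clock: 9.62
eef_pos: [472.9, 114.0, 175.3]
eef_rot: [-3.062, 0.704, -0.0]
contact_force: [0.1, -0.3, -6.9]
width: 33.6
```

The load went off the keys (-6.9 N, 1.1 mm lower), so the notches have found the keys. Easing down.

```bash
python3 -m creep '{"fingers":[0.2,0.2],"offset":[[0,0,0.02],[0,0,0]],"roll":[0,0]}'; python3 -m creep '{"fingers":[0.2,0.2],"offset":[[0,0,0.02],[0,0,0]],"roll":[0,0]}'; python3 -m creep '{"fingers":[0.2,0.2],"offset":[[0,0,0.02],[0,0,0]],"roll":[0,0]}'
```

```text
clock: 9.88
eef_pos: [472.6, 114.0, 174.3]
eef_rot: [3.061, -0.705, -0.001]
contact_force: [0.5, 0.4, -7.1]
width: 33.7
clock: 10.12
eef_pos: [472.7, 114.1, 173.4]
eef_rot: [3.061, -0.705, -0.0]
contact_force: [-0.6, -0.4, -7.0]
width: 33.7
clock: 10.38
eef_pos: [472.7, 114.1, 172.3]
eef_rot: [3.061, -0.705, -0.0]
contact_force: [-0.2, -0.1, -6.3]
width: 33.7
```

```bash
python3 -m creep '{"fingers":[0.2,0.2],"offset":[[0,0,0.02],[0,0,0]],"roll":[0,0]}'; python3 -m creep '{"fingers":[0.2,0.2],"offset":[[0,0,0.015],[0,0,0]],"roll":[0,0]}'; python3 -m creep '{"fingers":[0.2,0.2],"offset":[[0,0,0.012],[0,0,0]],"roll":[0,0]}'
```

```text
clock: 10.62
eef_pos: [472.6, 114.1, 171.1]
eef_rot: [3.061, -0.705, -0.0]
contact_force: [-0.6, 0.8, -7.0]
width: 34.0
clock: 10.88
eef_pos: [472.7, 114.2, 170.2]
eef_rot: [3.061, -0.705, -0.0]
contact_force: [-0.0, 0.4, -6.1]
width: 33.9
clock: 11.12
eef_pos: [473.0, 114.2, 170.0]
eef_rot: [-3.061, 0.705, -0.001]
contact_force: [-1.9, -0.1, -0.4]
width: 33.5
```

```bash
python3 -m creep '{"fingers":[0.2,0.2],"offset":[[0,0,0.008],[0,0,0]],"roll":[0,0]}'; python3 -m creep '{"fingers":[0.5,0.7,0.8,0.8],"offset":[[0,0,0],[0,0,0],[0,0,0],[0,0,0]],"roll":[0,0,0,0]}'; python3 -m creep '{"fingers":[0.8,0.8,0.8,0.8,0.8],"offset":[[0,0,-0.2],[0,0,-0.5],[0,0,-0.7],[0,0,-0.6],[0,0,0]],"roll":[0,0,0,0,0]}'; python3 - <<'E'
from h import *
c=cam('wrist'); save(c,'w2'); o,T=pose(); print(T.round(3),o['q'])
v,u=np.mgrid[0:480,0:640]; px=np.c_[u.ravel(),v.ravel()]; X=bydepth(c,px); ok=c['range_z'].ravel()>0
m=lambda z,t,x,y,r:ok&(abs(X[:,2]-z)<t)&(np.hypot(X[:,0]-x,X[:,1]-y)<r)
for n,k in(('boss',m(172,6,473,114,25)),('lid',m(148,6,473,114,40)),('ring',m(112,4,473,114,45)),('hub',m(202,5,556,101,22)),('handle',m(226,8,564,215,30))):
    print(n,k.sum(),np.median(X[k],0),X[k].std(0),cv2.minEnclosingCircle(X[k,:2].astype(np.float32)) if k.any() else '')
E
```

```text
clock: 11.38
eef_pos: [473.0, 114.3, 169.9]
eef_rot: [-3.061, 0.705, -0.001]
contact_force: [-2.3, -0.8, 5.4]
width: 33.6
clock: 11.88
eef_pos: [472.9, 114.2, 169.1]
eef_rot: [-3.061, 0.705, -0.0]
contact_force: [0.6, 0.1, -0.3]
width: 67.9
clock: 12.5
eef_pos: [474.4, 114.7, 292.8]
eef_rot: [-3.058, 0.705, -0.01]
contact_force: [0.6, 0.1, 1.0]
width: 68.5
[[ 8.99000e-01 -4.38000e-01  3.00000e-03  4.73346e+02]
 [-4.38000e-01 -8.99000e-01  1.00000e-03  1.14344e+02]
 [ 3.00000e-03 -2.00000e-03 -1.00000e+00  2.90804e+02]
 [ 0.00000e+00  0.00000e+00  0.00000e+00  1.00000e+00]] [-0.08939055  0.15840072 -0.2396217   1.93283734  0.04373737  1.05177327
 -2.37141402]
boss 2048 [473.38490694 114.64696079 171.97092463] [8.98546238 8.89875373 0.95430261] ((472.5753173828125, 115.08995819091797), 17.92933464050293)
lid 4419 [479.68694258 110.21657145 148.14524512] [20.17966222 19.69072745  1.33838129] ((470.14019775390625, 114.86591339111328), 37.201663970947266)
ring 1002 [498.51183686  92.94830481 110.89706754] [18.85768606 23.28598451  1.35703381] ((471.1804504394531, 114.01476287841797), 41.51618194580078)
hub 2424 [555.67085437 101.67827607 198.37173112] [7.78897832 7.7501618  1.86501506] ((555.6888427734375, 102.09140014648438), 15.918364524841309)
handle 1310 [563.62352596 213.94686527 225.6958981 ] [5.0395953  5.22400258 2.12421634] ((563.4132080078125, 216.40126037597656), 10.513593673706055)
```

View pics/w2.png

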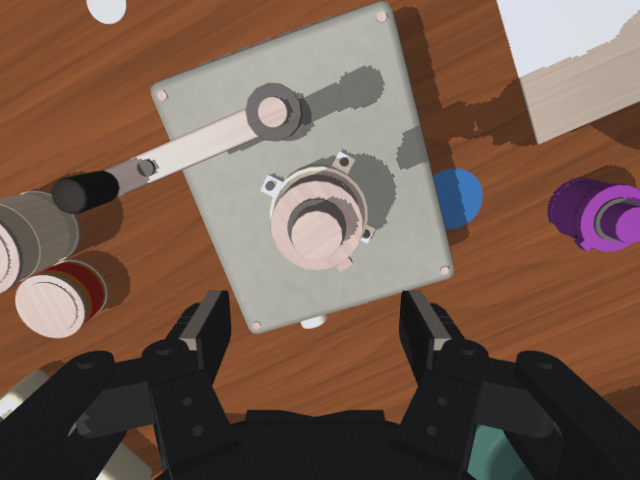

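The jar stands home: the boss top measures 172.0 mm (88+84) and is centred within about 1 mm. The handle is at (563.5,215), at image (85,192), and the pivot at (556.5,101.8), so the arm has about 85° to turn. I'll go above the handle with the jaws radial.

```bash
python3 -m creep '{"fingers":[0.6,0.6,0.6,0.6,0.6],"offset":[[0.12,-0.43,0],[0.16,-0.58,0],[0.16,-0.58,0],[0.16,-0.58,0],[0,0,0]],"roll":[0,0,0,0,-0.8]}'; python3 -m creep '{"fingers":[0.6,0.6,0.6,0.6],"offset":[[0,0,0],[0,0,0],[0,0,0],[0,0,0]],"roll":[-1,-1,0,0]}'; python3 - <<'E'
from h import *
P=[];H=[]
for i in range(3):
    c=cam('wrist'); o,T=pose(); P.append(T[:3,3])
    v,u=np.mgrid[0:480,0:640]; X=bydepth(c,np.c_[u.ravel(),v.ravel()]); k=(c['range_z'].ravel()>0)&(abs(X[:,2]-226)<5)&(np.hypot(X[:,0]-564,X[:,1]-215)<25)
    H.append(cv2.minEnclosingCircle(X[k,:2].astype(np.float32))[0]); 
p=np.mean(P,0);h=np.mean(H,0);print(p,h,k.sum(),np.degrees(np.arctan2(T[1,1],T[0,1])),T[:3,2],o['q'])
print(T[:3,:3].T@(np.r_[h,218]-p)/60)
E
```

```text
clock: 13.18
eef_pos: [562.1, 217.7, 287.1]
eef_rot: [3.097, -0.525, -0.005]
contact_force: [-0.6, -1.5, -0.9]
width: 51.3
clock: 13.68
eef_pos: [561.8, 215.2, 288.4]
eef_rot: [3.139, -0.101, -0.002]
contact_force: [-0.5, -0.8, 0.6]
width: 51.5
[561.94452136 215.37976698 288.74526001] [563.9806722 216.7723999] 1029 -93.61167847406952 [-3.05296091e-04 -2.00634218e-04 -9.99999933e-01] [-0.16647894  0.37583093 -0.33038254  1.66513694  0.13252348  1.12303553
 -2.1668141 ]
[ 0.03275067 -0.02556097  1.17907257]
```

```bash
python3 -m creep '{"fingers":[0.6,0.6,0.6,0.6,0.6],"offset":[[0.03,-0.015,0],[0,0,0.4],[0,0,0.4],[0,0,0.35],[0,0,0]],"roll":[0,0,0,0,0]}'; python3 -m creep '{"fingers":[0.3,0.15,0.15,0.15,0.15],"offset":[[0,0,0],[0,0,0],[0,0,0],[0,0,0],[0,0,0]],"roll":[0,0,0,0,0]}' 20
```

```text
clock: 14.45
eef_pos: [563.1, 215.8, 218.5]
eef_rot: [3.139, -0.098, -0.005]
contact_force: [-0.7, -0.1, 1.0]
width: 51.1
clock: 15.08
eef_pos: [564.6, 216.5, 221.3]
eef_rot: [-3.139, 0.098, -0.003]
contact_force: [-0.5, -0.4, 6.3]
width: 19.1
```

```bash
cat > a.py <<'E'
from h import *
o,T=pose(); d=T[:2,3]-[556.3,101.9]; print('ang',np.degrees(np.arctan2(d[1],d[0])),'R',np.hypot(*d),'yaw y',np.degrees(np.arctan2(T[1,1],T[0,1])),o['contact_force'])
E
python3 -m creep '{"fingers":[0.15,0.15],"offset":[[0,0,-0.05],[0,0,0]],"roll":[0,0]}';python3 a.py; python3 -m creep '{"fingers":[0.15,0.15,0.15,0.15,0.15],"offset":[[-0.133,0.005,0],[-0.133,0.005,0],[-0.133,0.005,0],[-0.133,0.005,0],[0,0,0]],"roll":[-0.5,-0.5,-0.5,-0.5,0]}'; python3 a.py
```

```text
clock: 15.32
eef_pos: [563.0, 216.6, 221.5]
eef_rot: [3.14, -0.096, -0.004]
contact_force: [2.0, 2.9, -9.9]
width: 19.1
ang 86.65019465557809 R 114.90880739517404 yaw y -93.49662338964012 [ 1.97037566  2.93310411 -9.85879644]
clock: 15.95
eef_pos: [530.6, 213.9, 221.6]
eef_rot: [-3.123, -0.341, 0.005]
contact_force: [0.3, 4.2, -13.7]
width: 18.8
ang 102.90542331944262 R 114.91766741075871 yaw y -77.52321212783885 [  0.26092281   4.15839892 -13.69195377]
```

Arc is tracking well. Relieving the upward pull and continuing.

```bash
python3 -m creep '{"fingers":[0.15,0.15,0.15,0.15,0.15],"offset":[[-0.133,0.005,0.035],[-0.133,0.005,0],[-0.133,0.005,0],[-0.133,0.005,0],[-0.133,0.005,0]],"roll":[-0.5,-0.5,-0.5,-0.5,-0.5]}'; python3 a.py; python3 -m creep '{"fingers":[0.15,0.15,0.15,0.15,0.15],"offset":[[-0.133,0.005,0],[-0.133,0.005,0],[-0.133,0.005,0],[-0.133,0.005,0],[0,0,0]],"roll":[-0.5,-0.5,-0.5,-0.5,0]}'; python3 a.py
```

```text
clock: 16.58
eef_pos: [495.3, 199.4, 221.5]
eef_rot: [-3.015, -0.879, -0.001]
contact_force: [-0.3, 3.2, -5.0]
width: 19.1
ang 122.02356023203686 R 114.95344265617172 yaw y -57.49278088712623 [-0.30974706  3.22676567 -4.97272922]
clock: 17.2
eef_pos: [470.4, 178.2, 221.4]
eef_rot: [-2.865, -1.287, 0.002]
contact_force: [-3.6, 4.1, -3.1]
width: 18.9
ang 138.38197709472124 R 114.92604270429827 yaw y -41.626902127686435 [-3.60373426  4.10478556 -3.11743025]
```

```bash
python3 -m creep '{"fingers":[0.15,0.15,0.15,0.15,0.15],"offset":[[-0.133,-0.005,0],[-0.133,0.005,0],[-0.133,0.005,0],[-0.1,0.003,0],[0,0,0]],"roll":[-0.5,-0.5,-0.5,-0.375,0]}'; python3 a.py; python3 -m creep '{"fingers":[0.15,0.15,0.15,0.15],"offset":[[-0.1,0.003,0],[-0.1,0.003,0],[-0.066,0.002,0],[0,0,0]],"roll":[-0.375,-0.375,-0.25,0]}'; python3 a.py
```

```text
clock: 17.82
eef_pos: [453.5, 153.4, 221.4]
eef_rot: [-2.674, -1.649, 0.003]
contact_force: [-4.2, 3.3, -1.7]
width: 18.9
ang 153.41149417867302 R 114.97385600935245 yaw y -26.676952158000375 [-4.24969593  3.26578641 -1.73032735]
clock: 18.32
eef_pos: [447.3, 138.6, 221.4]
eef_rot: [-2.552, -1.831, 0.003]
contact_force: [-5.3, 2.7, -0.2]
width: 19.5
ang 161.3917525672634 R 114.96606589193065 yaw y -18.67671385032987 [-5.25225845  2.74074544 -0.17998007]
```

```bash
python3 -m creep '{"fingers":[0.15,0.15,0.15,0.15],"offset":[[-0.066,0,0],[-0.066,0.001,0],[-0.066,0.001,0],[0,0,0]],"roll":[-0.25,-0.25,-0.25,0]}'; python3 a.py; python3 -m creep '{"fingers":[0.15,0.15,0.15],"offset":[[-0.05,0.001,0],[-0.05,0.001,0],[0,0,0]],"roll":[-0.2,-0.2,0]}'; python3 a.py
```

```text
clock: 18.82
eef_pos: [444.1, 127.0, 221.4]
eef_rot: [-2.453, -1.962, 0.004]
contact_force: [-5.4, 1.3, 0.3]
width: 19.2
ang 167.377285573255 R 114.96415585987519 yaw y -12.681780466371697 [-5.44677348  1.27300795  0.28686069]
clock: 19.2
eef_pos: [442.9, 121.1, 221.4]
eef_rot: [-2.397, -2.03, 0.004]
contact_force: [-5.6, 1.0, 0.8]
width: 19.0
ang 170.41019320355642 R 114.9755126444359 yaw y -9.494187190112985 [-5.58695222  1.02006341  0.82212279]
```

```bash
python3 -m creep '{"fingers":[0.15,0.15],"offset":[[-0.035,-0.01,0],[0,0,0]],"roll":[-0.12,0]}'; python3 a.py; python3 -m creep '{"fingers":[0.15,0.15],"offset":[[-0.025,0,0],[0,0,0]],"roll":[-0.1,0]}'; python3 a.py;  python3 -m creep '{"fingers":[0.15,0.15],"offset":[[-0.025,0,0],[0,0,0]],"roll":[-0.1,0]}'; python3 a.py
```

```text
clock: 19.45
eef_pos: [442.6, 119.1, 221.3]
eef_rot: [-2.379, -2.051, 0.002]
contact_force: [-4.2, 1.9, 1.6]
width: 19.1
ang 171.37413544602677 R 115.00084828045973 yaw y -8.461982061888694 [-4.21768565  1.86287059  1.5660158 ]
clock: 19.7
eef_pos: [442.4, 117.7, 221.3]
eef_rot: [-2.365, -2.068, 0.002]
contact_force: [-4.4, 2.5, 1.3]
width: 18.9
ang 172.07852038748842 R 114.99185997860066 yaw y -7.660235224496201 [-4.44481222  2.49200608  1.33031484]
clock: 19.95
eef_pos: [442.4, 117.6, 221.4]
eef_rot: [-2.349, -2.084, -0.002]
contact_force: [-3.8, 5.6, -1.1]
width: 19.0
ang 172.13448185594507 R 114.97030357335883 yaw y -6.857457825717675 [-3.79421567  5.58487258 -1.14749796]
```

The arm has stopped at 172.1°, with the tangential force rising to 5.6 N, so it is at its stop. Letting go and rising.

```bash
python3 -m creep '{"fingers":[0.4,0.55,0.6,0.6],"offset":[[0,0,0],[0,0,0],[0,0,0],[0,0,0]],"roll":[0,0,0,0]}'; python3 -m creep '{"fingers":[0.6,0.6,0.6,0.6,0.6],"offset":[[0,0,-0.2],[0,0,-0.5],[0,0,-0.7],[0,0,0],[0,0,0]],"roll":[0,0,0,0,0]}'; python3 - <<'E'
from h import *
c=cam('wrist'); save(c,'w3'); o,T=pose(); print(T[:3,3],o['contact_force'],o['clock'])
v,u=np.mgrid[0:480,0:640]; X=bydepth(c,np.c_[u.ravel(),v.ravel()]); ok=c['range_z'].ravel()>0
m=lambda z,t,x,y,r:ok&(abs(X[:,2]-z)<t)&(np.hypot(X[:,0]-x,X[:,1]-y)<r)
for n,k in(('boss',m(171,6,473,114,25)),('lid',m(148,6,473,114,40)),('handle',m(226,6,442,118,25)),('hub',m(202,5,556,102,22))):
    print(n,k.sum(),np.median(X[k],0) if k.any() else '',cv2.minEnclosingCircle(X[k,:2].astype(np.float32)) if k.any() else '')
E
```

```text
clock: 20.45
eef_pos: [442.8, 116.0, 221.1]
eef_rot: [2.349, 2.085, 0.0]
contact_force: [0.2, 0.2, 0.4]
width: 51.4
clock: 21.08
eef_pos: [442.3, 116.1, 305.1]
eef_rot: [2.349, 2.085, 0.0]
contact_force: [-1.3, 0.7, 0.1]
width: 51.2
[442.019983   116.02148977 304.52254191] [-0.90746399  0.49250805  0.09266754] 21.125
boss 727 [473.30098544 125.21834768 171.84438638] ((472.2630310058594, 114.9764175415039), 17.90817642211914)
lid 3012 [472.73308207 130.64470313 148.11687221] ((472.26422119140625, 114.8381118774414), 34.950382232666016)
handle 899 [441.70374003 118.91860949 225.79597047] ((441.6220397949219, 118.01486206054688), 10.00810718536377)
hub 1610 [554.23562037 103.29376702 198.40607137] ((555.4910888671875, 102.18943786621094), 16.011615753173828)
```

View pics/w3.png

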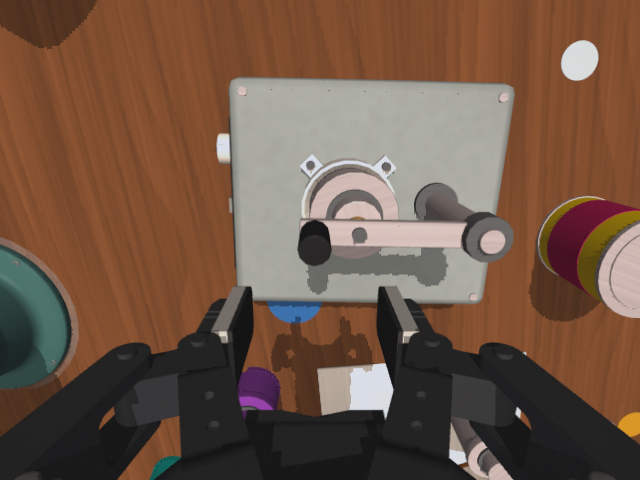

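The picture shows the arm across over the boss, with the handle at (315,243) and the hub at (490,240), and the jar seated with its boss top at 171.8 mm. The gripper is clear of everything, so I'm handing in.

```bash
python3 -c "
from h import *
print(ctrl.sign_off())"
```

```text
the job is handed in; nothing more can be done
None
```

The jar is home in the mill and the retaining arm is closed over it. I handed the job in at about 21 s; the sign-off gives no verdict.

**Jar:** I lifted the lugged steel jar by its boss and lowered it into the mill's seat. It came to rest on the keys with the tool at 176.7 mm. Turning it about 8° under roughly 12 N let the notches find the keys. I then eased it down 7 mm until it was home, and let it go.

**Arm:** I gripped the handle and swung it round slowly until it stopped, at a direction of 172.1° with the force at the tool rising to about 7 N. I expected the stop at about 171.5°. I then let go and rose clear.

**Last checks:**
- The boss top measured 171.8 mm, against 172 mm expected for a jar that is home.
- The boss centre was within about 1.5 mm of the seat centre, which is within camera accuracy.
- The handle centre was at (441.6, 118.0), close to the predicted (442.8, 118.8).
- The tool read only about 1 N, which is its noise level, so it touched nothing.

**Odd readings:** The arm started about 0.25 rad past its open position by my measurement. The fingertips pressed the lid (5 N) and the arm (6 N) lightly while gripping, and I pulled up on the handle with up to 14 N for a moment before easing off. I did not re-measure the other things on the bench, but no move came near them.

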